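# Present the sugar fish to the showpiece

### The job

Lock the showpiece's sliding carriage by flipping its orange cam lever all the way down, without shoving the carriage along its rails. Then pick up the green sugar fish and carry it over the white draught screen, never letting the screen be touched or the fish touch the showpiece, and leave the other loose things where they are. Finish while still holding the fish in the gripper, still and upright, hovering about 1 cm above the brass seat on top of the showpiece, centred on it and along its length, nose to the red flower's side.

Things in the scene. Friction and masses are not known exactly. Their poses are not given: they have to be found in the camera images.
- green_fish: Green sugar fish, 0.11 to 0.21 kg, upright on a black foot 30 (x) x 50 (y) x 8 mm. Origin: centre of the foot's underside; z up, +y to the nose. Body 26 mm thick in x with flat sides, z 14 to 74 mm (fin to 84), y -44 to 44 (nose 54, tail -71). Pinch it across x at y = 0, z = 44 mm. Starts on either grey drying block (disc 84 mm wide, 20 mm high)
- green_fish_nose (a point): Nose tip of the green fish, at (0, 54, 41) mm in the fish's frame
- orange_fish: Orange sugar fish of the same shape, size and frame as the green one, standing on the other drying block. Bystander: leave it alone
- lever (a joint): Orange cam lever, rad: 0 = open (handle 0.9 rad above level, pointing away from the showpiece), 0.9 = fully locked (handle level); starts at 0 to 0.2; locked above 0.75. Stays where left; turns at 0.12 N m (about 2 N). Round bar 12 mm thick, 18 mm end ball. Push it down from above with shut fingers along its arc, 60 mm from the pivot; pushed straight down it can jam
- lever_pivot (a point): Centre of the lever's level pivot axis, on the carriage 75 mm in -x of the carriage's centre, 52 mm above the table. The axis is parallel to the carriage's y; the handle points from here to the carriage's -x
- lever_tip (a point): Centre of the ball at the end of the lever, 78 mm from the pivot
- carriage: Black plate 130 x 120 mm with green balls, the brass seat on top, a red spiky flower low on its +y side. Origin: centre of the plate's underside, 18 mm above the table; z up, y along the rails (+y to the flower), -x to the lever, roughly to the robot. Slides in y on a red board 220 x 260 x 10 mm; about 10 N moves it; do not shift it over 12 mm
- seat (a point): Centre of the seat's flat top, 132 mm above the table and 114 mm above the carriage's origin. Seat: brass plate 38 (x) x 60 (y) x 6 mm; its frame is parallel to the carriage's
- screen: White draught screen in an aluminium frame, fixed, 240 mm long in its own x, 10 mm thick in y (feet 50 mm), 120 mm high. Origin: under its centre on the table. Stands between the drying blocks and the showpiece
- soap: Green soap bottle, 48 mm wide, 150 mm high; origin under its centre. Bystander
- jar: Amber glass jar, 60 mm wide, 80 mm high; origin under its centre. Bystander
- cutter: Steel ring cutter, 64 mm wide, 45 mm high; origin under its centre. Bystander
- bowl: Steel bowl, 110 mm wide, 50 mm high; origin under its centre. Bystander
- spatula: Spatula lying flat, 250 mm long, wooden handle. Bystander
There are look-alikes about, which are no part of the job. There is more than one size of the green_fish; the job needs the smallest.

How it is judged (in metres and radians):
On the way, in this order (a step that is already met when the one before it is completed fails the run):
1. the carriage's cam lever is flipped down to locked (value of joint lever above 0.75 rad), for 0.1 s.
2. the green fish is carried above the draught screen (height (world z) of green_fish above 0.121 m and y of green_fish in the frame of screen between -0.05 and 0.05 m and x of green_fish in the frame of screen between -0.16 and 0.16 m), for 0.02 s.
At the end, for the whole second after the job is handed in: Lever above 0.75 rad; green fish held still in the fingers, foot 3 to 20 mm above the seat, not touching the showpiece, within 10 mm of the seat's centre, within 0.15 rad of its length, nose to the flower's side, upright within 0.12 rad; carriage moved under 12 mm (value of joint lever above 0.75 rad and horizontal distance between green_fish and seat below 0.01 m and z of green_fish in the frame of seat between 0.003 and 0.02 m and angle between the y axis of green_fish and the y axis of carriage, either way round below 0.15 rad and y of green_fish_nose in the frame of seat above 0.03 m and angle between green_fish's own z axis and vertical below 0.12 rad and contact force between green_fish and the fingers above 0.5 N and contact force between green_fish and carriage below 0.05 N and linear speed of green_fish below 0.02 m/s and distance of seat from where it was at the start of the episode below 0.012 m); the arm keeps its last pose, push and grip.
It fails at once if the green fish touches the showpiece (contact force between green_fish and carriage above 0.5 N).
It fails at once if the draught screen is touched (contact force between screen and anything else above 1 N).
It fails at once if the carriage is shoved more than 12 mm along its rails (distance of seat from where it was at the start of the episode above 0.012 m).
It fails at once if a bystander is moved more than 20 mm (distance of any of soap, jar, cutter, bowl, spatula, orange_fish from where it was at the start of the episode above 0.02 m).
It also fails if it takes over 61 s, if anything falls off the work surface, if the arm or the gripper's body presses on something with over 40 N, if the wrist force passes 120 N, or if a joint passes its speed limit or range.

### The arm

A 6-joint arm with a two-finger parallel gripper is mounted at the origin on the work surface. World frame = base frame: x ahead of the robot, y to its left, z up, the work surface at z = 0. Lengths are in mm, angles in rad, forces in N, time in s.
With the tool pointing down it reaches from about 400 to 925 mm from the base axis. Payload 12.5 kg.
Tool frame: the origin (TCP) lies on the centre line of the jaws, within the pads' length; the fingertips stand 8 mm ahead of it and the grasp point (between the pads) lies 11 mm behind it; z points along the fingers, y is the line along which they close (so a half turn about z gives the same grasp; the last joint's range is limited). The gripper opens to 95 mm and grips with 3 to 60 N. Pads are 20 mm wide; open, the fingers measure 119 mm over their backs; the gripper's body (75 mm by 180 mm) begins 59 mm behind the grasp point.
Start: joints at [-1.261, 0.491, 1.559, -0, 1.092, -0.106], TCP at [252.475, -571.754, 222.661] pointing down, gripper open.
Joint ranges: [-3.1, 3.1], [-0.84, 2.19], [0.05, 2.79], [-1.13, 4.28], [0.06, 2.93], [-2.69, 2.69]. Speed limits (rad/s): [2.22, 2.22, 2.79, 3.14, 3.14, 3.14].

### API

Orientations are given as a 3x3 rotation matrix whose columns are the frame's x, y, z axes.
In Python, from rig import robot gives the robot as it stands.
- The arm moves only by the tool servo_tool, never from a script. Its argument "rows" is one flat list of numbers, 4 for each row, row after row: the shift along the tool's x, y, z scaled (see below), then the turn about the tool's z scaled (see below). In form: [tx, ty, tz, twist, tx, ty, tz, twist, ...]. A call has 1 to 5 rows; each row shifts and turns the commanded pose from where the row before left it, along the tool's axes as they then stand; what a row does not reach is not made up. The controller multiplies each number of a shift by 0.75 m and each number of a turn by pi rad. A row lasts 1/10 s, in which the tool goes at most 50 mm and 8.59 degrees, less where a joint would pass 70% of its speed; a pose out of reach is approached as far as the arm can. A call with a number of a shift or a turn outside -1 to 1 is refused whole. A call with a gripper value outside its range is refused whole. "fingers" is the gripper's target within -1 to 1 (fully open at 1, half-way at 0, shut at -1), set as the call begins (left out, the last holds). The fingers move at their own pace and stop on an object; "squeeze" is the grip in N (left out, the last holds). Time passes only in rows, so rows that do not move let the fingers close. It gives the time, the measured TCP pose, the force, the opening and the grip force at its end, in the units of the state.
- robot.sense(): the state, without advancing time (a new reading comes with each control period).
- robot.get_image(name): name is "scene" or "top" or "wrist"; returns the picture (400x640x3 uint8, blue, green, red); there is no depth.
- robot.get_calibration(name): a dict with "fx", "fy", "cx", "cy" (pixels), "R" (3x3) and "t" (3): a world point X has camera coordinates R X + t; the wrist camera has in their place "hand_eye" (4x4, takes a point from camera to tool coordinates, whose origin is the TCP and whose axes are the flange's). Camera axes: x right, y down, z forward; pixel columns grow to the right and rows downward; lengths in mm; the calibration is good to about 2 mm. The wrist camera is an equidistant fisheye: a pixel r from the principal point sees the ray r / f radians off the axis. A picture is of the moment at which its call begins: read the wrist's pose just before it. get_calibration takes no time and is no camera call.
- robot.finish_job(): hands the job in; it is judged then, once.
The state is a dict: "time": time; "joint_positions": joint angles; "joint_velocities": joint speeds; "joint_torque": joint torques, N m; "ee_pos": TCP position; "eef_rot": TCP orientation; "force": force on the tool from outside, world axes, zero at the start; "torque": the same for the moment, N m; "finger_gap": opening from 0.0 (shut) to 1.0 (fully open); "grip_force": force on a finger pad.
Only numpy, scipy, OpenCV 4.12 (cv2) and the standard library are available. Lean on these libraries where they do the work, as an engineer would, in place of code of your own. Each camera call takes 0.05 s, during which the arm holds its last target. There are 200 camera calls.

## Working session

There is one attempt and no reset: what is moved stays moved. The work goes in short steps, Python scripts to look and compute and a tool call to move; the robot and the scene stay as the last step left them, time stands still between calls to the robot, and variables do not carry over. Pictures are saved under pics/ and viewed, at most 10 in all, crops included, and the job is handed in when it is done.

Besides the shell and the picture viewer there is one more tool, called by a JSON object that holds its "fn" and its "kwargs", one argument or row to a line. servo_tool: Moves the arm, as the interface text tells. Its arguments: {"type":"object","properties":{"rows":{"type":"array","items":{"type":"number","minimum":-1,"maximum":1}},"fingers":{"type":"number"},"squeeze":{"type":"number"}},"required":["rows"]}

```bash
mkdir -p pics
python3 - <<'E'
from rig import robot
import cv2
for n in ("scene","top"):
    im=robot.get_image(n); cv2.imwrite(f"pics/{n}0.png",im)
    c=robot.get_calibration(n); print(n,c)
s=robot.sense(); print(s["time"],s["ee_pos"],s["eef_rot"],s["force"],s["finger_gap"])
print(robot.get_calibration("wrist"))
E
```

```text
scene {'fx': 464.2816365942332, 'fy': 464.2816365942332, 'cx': 316.98528312018124, 'cy': 201.72923405427832, 'R': array([[-0.70936912,  0.70480229, -0.00701344],
       [ 0.54222959,  0.53933174, -0.64428902],
       [-0.45031381, -0.46084163, -0.76474994]]), 't': array([ 382.1352213 , -221.36695506, 1883.26330292])}
top {'fx': 412.7255171876343, 'fy': 412.7255171876343, 'cx': 321.71713729279435, 'cy': 205.14100593897712, 'R': array([[-0.01372468, -0.99958863, -0.0251836 ],
       [-0.99123869,  0.01691033, -0.13099577],
       [ 0.13136774,  0.02316508, -0.99106301]]), 't': array([  13.10872913,  530.60099961, 1404.46210607])}
0.1 [ 252.40034075 -571.54629186  222.13636525] [[ 9.14796999e-01  4.03913809e-01 -2.91225917e-04]
 [ 4.03913900e-01 -9.14796538e-01  9.24660857e-04]
 [ 1.07070828e-04 -9.63507174e-04 -9.99999530e-01]] [-0.05315431  0.06192833  0.55472037] 0.9992860447338769
{'fx': 309.70691628693146, 'fy': 309.70691628693146, 'cx': 318.93228003805154, 'cy': 194.69134176187927, 'hand_eye': array([[-5.84513988e-04, -9.63204023e-01, -2.68770662e-01,
         7.70543038e+01],
       [ 9.99999773e-01, -4.73209253e-04, -4.78909411e-04,
         4.13035648e-02],
       [ 3.34102707e-04, -2.68770881e-01,  9.63204081e-01,
        -1.62446294e+02],
       [ 0.00000000e+00,  0.00000000e+00,  0.00000000e+00,
         1.00000000e+00]])}
```

View pics/scene0.png

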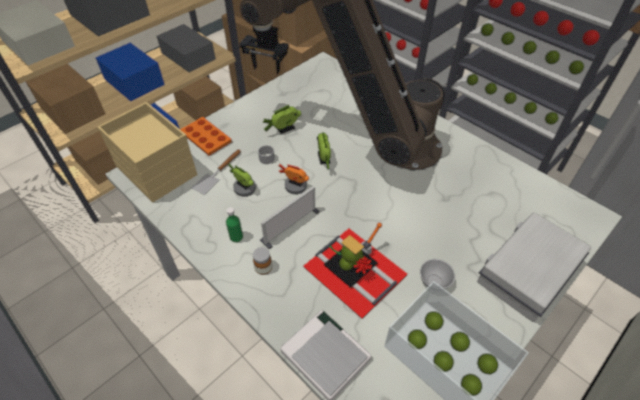

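View pics/top0.png

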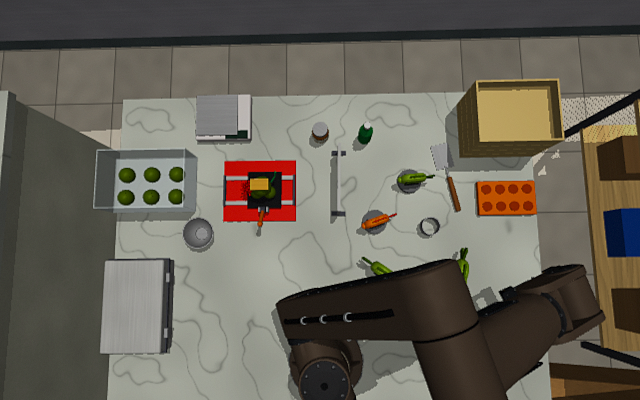

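Candidates for the green fish, by scene pixel: (242,178) on a grey disc; (285,118), bigger, on the table; (323,148), bigger, on the table. In the top view they are at (412,181), (463,265) and (378,268). The orange fish is at (295,175) in the scene view. The one on the drying block fits the description, so I'll check it in close crops.

Run:
```python
import cv2,numpy as np
t=cv2.imread("pics/top0.png"); s=cv2.imread("pics/scene0.png")
def c(im,x,y,w,h,k): return cv2.resize(im[y:y+h,x:x+w],None,fx=k,fy=k,interpolation=cv2.INTER_CUBIC)
cv2.imwrite("pics/fish.png",np.hstack([c(t,355,160,80,80,5),c(s,220,150,100,100,4)]))
cv2.imwrite("pics/car.png",np.hstack([c(t,220,155,80,80,5),c(s,300,215,110,110,400/110)]))
```

```text
(no output)
```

View pics/fish.png

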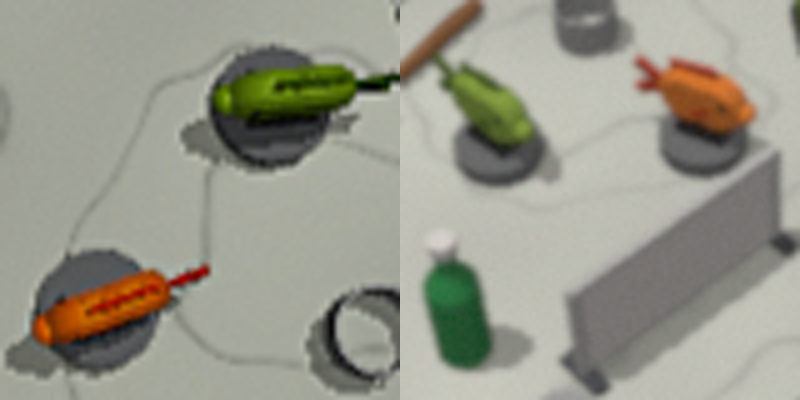

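View pics/car.png

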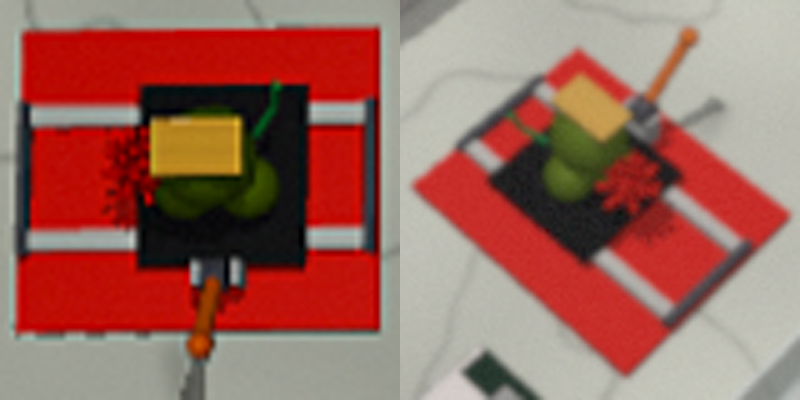

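The crops confirm the small green fish stands on a grey disc, nose left (+y) at top crop (217,100). The orange fish is at (100,310). The carriage has its seat centre at top crop (196,147), the lever ball at (199,345), and the flower on the left (+y).

```bash
cat > h.py <<'E'
from rig import robot
import numpy as np, cv2
C={n:robot.get_calibration(n) for n in("scene","top")}
def ray(n,p):
    c=C[n]; d=c["R"].T@np.array([(p[0]-c["cx"])/c["fx"],(p[1]-c["cy"])/c["fy"],1.]); return -c["R"].T@c["t"],d
def atz(n,p,z):
    o,d=ray(n,p); return o+d*(z-o[2])/d[2]
def tri(p,q):
    (a,d),(b,e)=ray("top",p),ray("scene",q)
    k=np.linalg.lstsq(np.c_[d,-e],b-a,rcond=None)[0]; x,y=a+d*k[0],b+e*k[1]
    return (x+y)/2,np.linalg.norm(x-y)
def proj(n,X):
    c=C[n]; p=c["R"]@X+c["t"]; return c["fx"]*p[0]/p[2]+c["cx"],c["fy"]*p[1]/p[2]+c["cy"]
E
python3 - <<'E'
from h import *
np.set_printoptions(precision=1,suppress=True)
tc=lambda x,y:(220+x/5-.4,155+y/5-.4); sc=lambda x,y:(300+(x-400)*.275-.4,215+y*.275-.4)
tf=lambda x,y:(355+x/5-.4,160+y/5-.4); sf=lambda x,y:(220+(x-400)/4-.4,150+y/4-.4)
S=[atz("top",tc(*p),132) for p in[(150,117),(242,117),(242,174),(150,174)]]; print("seat top",np.mean(S,0),S[0]-S[1],S[0]-S[3])
S=[atz("scene",sc(*p),132) for p in[(580,72),(632,112),(606,138),(556,100)]]; print("seat scene",np.mean(S,0),S[1]-S[0],S[0]-S[3])
B=[atz("top",tc(*p),10) for p in[(22,30),(380,27),(380,330),(17,331)]]; print("board",np.mean(B,0),B[0]-B[1],B[3]-B[2],B[0]-B[3],B[1]-B[2])
B=[atz("scene",sc(*p),10) for p in[(578,48),(790,213),(628,376),(414,185)]]; print("board s",np.mean(B,0),B[1]-B[0],B[2]-B[3],B[2]-B[1],B[3]-B[0])
B=[atz("top",tc(*p),26) for p in[(140,86),(308,85),(306,268),(138,269)]]; print("plate",np.mean(B,0),B[0]-B[1],B[0]-B[3])
print("ball",tri(tc(199,345),sc(689,37)))
print("lever bend/pivot",tri(tc(213,268),sc(647,103)))
print("nose",tri(tf(217,101),sf(530,128)),atz("top",tf(217,101),61),atz("scene",sf(530,128),61))
print("tailroot",tri(tf(355,83),sf(455,75)))
print("disc",atz("top",tf(271,106),20),"odisc",atz("top",tf(97,312),20))
print("onose",atz("top",tf(37,330),61))
# screen ends, top image
for a in [(333,152),(341,152),(333,214),(341,214)]: print("scr@120",atz("top",a,120),atz("top",a,0))
print("scr tri",[tri(p,q)[0] for p,q in[((335,152),sf(570,300)),((335,214),sf(780,155))]])
E
```

```text
seat top [592.5 208.5 132. ] [ 1.1 60.8  0. ] [38.1  0.4  0. ]
seat scene [591.9 210.  132. ] [-0.3 58.9  0. ] [-35.7  -5.4   0. ]
board [591.8 227.7  10. ] [  2.9 259.9   0. ] [  3.4 258.4   0. ] [218.9   0.3   0. ] [219.4  -1.2   0. ]
board s [594.9 230.4  10. ] [  1.8 256.    0. ] [  3.  258.4   0. ] [217.6   2.2   0. ] [216.4  -0.1   0. ]
plate [589.9 208.1  26. ] [  1.6 120.1   0. ] [131.5  -0.1   0. ]
ball (array([463.5, 209.8, 106.8]), np.float64(0.8255118150209586))
lever bend/pivot (array([518.8, 210.3,  61.9]), np.float64(3.982390854347731))
nose (array([ 610.2, -258.8,   66. ]), np.float64(1.5622970099743176)) [ 610.7 -259.    61. ] [ 608.1 -263.5   61. ]
tailroot (array([ 620.1, -352.2,   73.7]), np.float64(3.2123690343667235))
disc [ 614.2 -303.6   20. ] odisc [ 470.2 -176.6   20. ]
onose [ 454.9 -131.4   61. ]
scr@120 [697.6 -37.1 120. ] [729.4 -37.9   0. ]
scr@120 [697.  -63.8 120. ] [728.8 -66.9   0. ]
scr@120 [489.6 -33.5 120. ] [502.9 -34.    0. ]
scr@120 [489.2 -59.7 120. ] [502.4 -62.4   0. ]
scr tri [array([715.1, -54.8,  93.3]), array([495.4, -45.1, 106.1])]
```

Run:
```python
import cv2,numpy as np
t=cv2.imread("pics/top0.png"); s=cv2.imread("pics/scene0.png")
def c(im,x,y,w,h,k): return cv2.resize(im[y:y+h,x:x+w],None,fx=k,fy=k,interpolation=cv2.INTER_CUBIC)
cv2.imwrite("pics/scr.png",np.hstack([c(t,300,140,80,80,5),c(s,250,170,80,80,5)]))
```

```text
(no output)
```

View pics/scr.png

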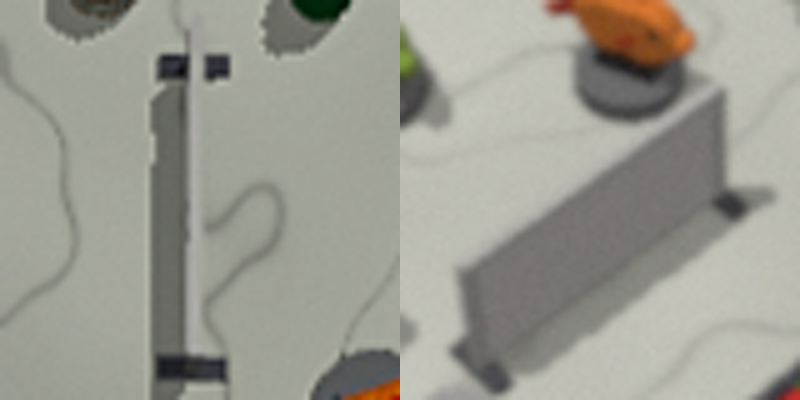

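Both views agree on these positions:
- Seat: (592,209), yaw about 0.
- Lever pivot: about (517,209.5,52), lever angle about 0.8 above level.
- Fish: about (616,-313), yaw about 0.1.
- Screen: top edge at y≈-55, x from 500 to 730.

Lever first. I'll shut the fingers, square the tool and travel there.

{"fn": "servo_tool", "kwargs": {
  "rows": [0,0,0,0.0441,0,0,0,0.0441,0,0,0,0.0442,0.06,0,0,0,0.06,0,0,0],
  "fingers": -1
}}

```text
time: 0.6
ee_pos: [342.7, -572.0, 222.6]
eef_rot: [[1.0, -0.003, -0.0], [-0.003, -1.0, 0.0], [-0.0, -0.0, -1.0]]
force: [0.1, 0.1, 0.7]
finger_gap: 0.639
grip_force: 0.0
```

{"fn": "servo_tool", "kwargs": {
  "rows": [0.06,-0.02,0,0,0.05,-0.04,0,0,0.04,-0.05,0,0,0.03,-0.055,0,0,0,-0.06,0,0]
}}

```text
time: 1.1
ee_pos: [479.4, -401.2, 221.7]
eef_rot: [[1.0, 0.001, -0.0], [0.001, -1.0, 0.0], [-0.0, -0.0, -1.0]]
force: [0.3, -0.2, 0.8]
finger_gap: 0.216
grip_force: 0.0
```

{"fn": "servo_tool", "kwargs": {
  "rows": [0,-0.06,0,0,0,-0.06,0,0,0,-0.06,0,0,0,-0.06,0,0,0,-0.06,0,0]
}}

```text
time: 1.6
ee_pos: [477.1, -176.2, 222.5]
eef_rot: [[1.0, -0.0, -0.0], [-0.0, -1.0, 0.0], [-0.0, -0.0, -1.0]]
force: [0.2, 0.7, -0.8]
finger_gap: 0.003
grip_force: 0.0
```

{"fn": "servo_tool", "kwargs": {
  "rows": [0,-0.06,0,0,0,-0.06,0,0,0,-0.06,0,0,0,-0.06,0,0,0,-0.06,0,0]
}}

```text
time: 2.1
ee_pos: [477.2, 48.7, 222.6]
eef_rot: [[1.0, -0.0, -0.0], [-0.0, -1.0, -0.0], [-0.0, 0.0, -1.0]]
force: [1.3, -0.3, -0.4]
finger_gap: 0.003
grip_force: 0.0
```

{"fn": "servo_tool", "kwargs": {
  "rows": [0.01,-0.06,0,0,0.01,-0.06,0,0,0,-0.06,0,0,0,-0.034,0,0,0,0,0,0]
}}

```text
time: 2.6
ee_pos: [492.1, 210.1, 222.2]
eef_rot: [[1.0, 0.003, -0.001], [0.003, -1.0, 0.0], [-0.001, -0.0, -1.0]]
force: [-1.0, 0.5, 0.0]
finger_gap: 0.005
grip_force: 0.0
```

{"fn": "servo_tool", "kwargs": {
  "rows": [0,0,0.05,0,0,0,0.04,0,0,0,0.02,0,0,0,0,0]
}}

```text
time: 3.0
ee_pos: [491.7, 206.3, 138.2]
eef_rot: [[1.0, -0.001, -0.004], [-0.001, -1.0, -0.001], [-0.004, 0.001, -1.0]]
force: [-0.0, -0.3, -0.5]
finger_gap: 0.004
grip_force: 0.0
```

Run:
```python
from h import *
s=robot.sense(); print(s["ee_pos"],s["force"],s["finger_gap"])
w=robot.get_image("wrist"); sc=robot.get_image("scene")
cv2.imwrite("pics/l1.png",np.hstack([cv2.resize(sc[195:295,330:430],(400,400)),cv2.resize(w,(400,250),interpolation=cv2.INTER_AREA)[:, :] if 0 else cv2.resize(w[:,120:520],(400,400))]))
```

```text
[491.6740505  206.29558065 138.16857436] [-0.03150379 -0.27962431 -0.47103429] 0.0035364190958588407
```

View pics/l1.png

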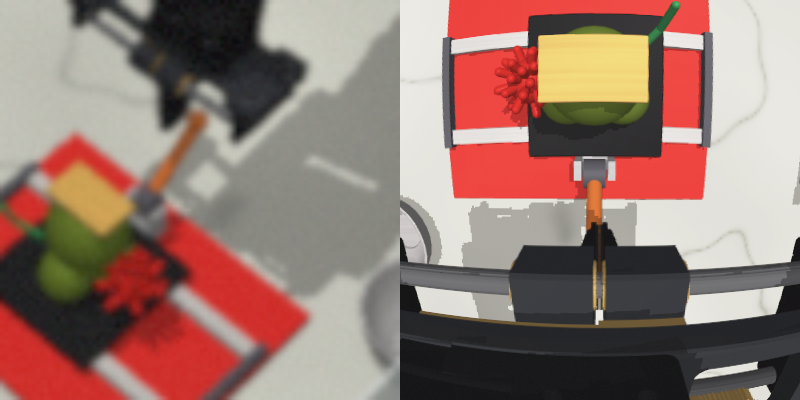

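The fingers are shut above the handle. In the wrist view the lever is at about (595,200) and the fingers at about (600,270), so a 3 mm shift in +y is needed. Then I'll press along the arc.

{"fn": "servo_tool", "kwargs": {
  "rows": [-0.0027,-0.0045,0.0267,0,0,0,0.0147,0,-0.006,0,0.0056,0,-0.006,0,0.0056,0,0,0,0,0]
}}

```text
time: 3.6
ee_pos: [481.1, 210.7, 100.8]
eef_rot: [[1.0, -0.0, -0.0], [-0.0, -1.0, -0.0], [-0.0, 0.0, -1.0]]
force: [0.4, 1.0, -0.3]
finger_gap: 0.007
grip_force: 0.2
```

{"fn": "servo_tool", "kwargs": {
  "rows": [-0.0045,0,0.0066,0,-0.0045,0,0.0066,0,-0.0032,0,0.0074,0,-0.0032,0,0.0074,0,0,0,0,0]
}}

```text
time: 4.1
ee_pos: [469.4, 210.8, 78.8]
eef_rot: [[1.0, -0.0, -0.001], [-0.0, -1.0, -0.0], [-0.001, 0.0, -1.0]]
force: [0.3, -0.3, 0.9]
finger_gap: 0.005
grip_force: 0.0
```

{"fn": "servo_tool", "kwargs": {
  "rows": [-0.002,0,0.0085,0,-0.001,0,0.0085,0,0,0,0.002,0,0,0,0,0]
}}

```text
time: 4.5
ee_pos: [467.5, 210.9, 65.7]
eef_rot: [[1.0, -0.0, -0.0], [-0.0, -1.0, -0.0], [-0.0, 0.0, -1.0]]
force: [-4.8, -0.1, 14.8]
finger_gap: 0.006
grip_force: 7.0
```

Run:
```python
from h import *
w=robot.get_image("wrist"); sc=robot.get_image("scene")
cv2.imwrite("pics/l2.png",np.hstack([cv2.resize(sc[195:295,330:430],(400,400)),cv2.resize(w[:,120:520],(400,400))]))
```

```text
(no output)
```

View pics/l2.png

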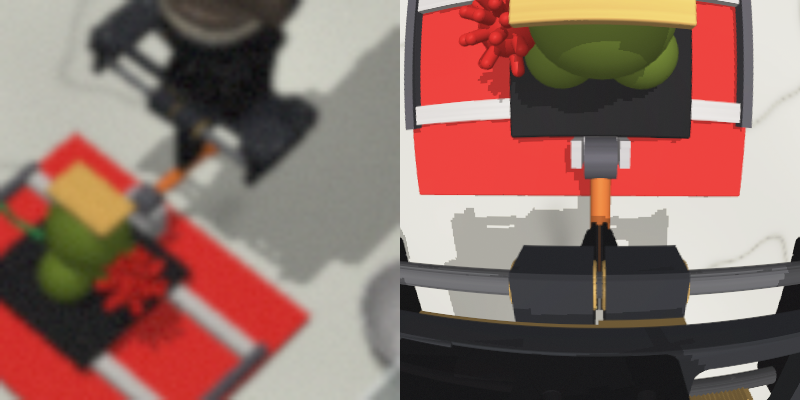

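The handle is level and the push met the end stop at 15 N, so the lever looks locked. In the wrist view the seat and carriage sit as before. Rising, turning and opening the fingers next.

{"fn": "servo_tool", "kwargs": {
  "rows": [0,0,-0.03,0,0,0,-0.05,0,0,0,-0.05,0,0,0,-0.05,-0.0443,0,0,-0.03,-0.0443]
}}

```text
time: 5.1
ee_pos: [468.3, 210.9, 225.1]
eef_rot: [[0.96, 0.28, 0.003], [0.28, -0.96, 0.001], [0.003, 0.0, -1.0]]
force: [0.1, 0.6, 0.5]
finger_gap: 0.007
grip_force: 0.0
```

{"fn": "servo_tool", "kwargs": {
  "rows": [0,0,0,-0.0443,0,0,0,-0.0443,0,0,0,-0.0443,0,0,0,-0.0443,0,0,0,-0.0443]
}}

```text
time: 5.6
ee_pos: [467.8, 210.8, 222.4]
eef_rot: [[0.557, 0.83, -0.0], [0.83, -0.557, -0.0], [-0.0, -0.0, -1.0]]
force: [-0.2, -0.2, 0.1]
finger_gap: 0.005
grip_force: 0.0
```

{"fn": "servo_tool", "kwargs": {
  "rows": [0,0,0,-0.0443,0,0,0,-0.0443,0,0,0,-0.0443,0,0,0,-0.0443,0,0,0,-0.0443],
  "fingers": 1
}}

```text
time: 6.1
ee_pos: [467.8, 210.8, 222.3]
eef_rot: [[-0.105, 0.995, -0.0], [0.995, 0.105, -0.0], [-0.0, -0.0, -1.0]]
force: [-0.4, 0.0, 0.4]
finger_gap: 0.371
grip_force: 0.0
```

{"fn": "servo_tool", "kwargs": {
  "rows": [-0.0597,0.0103,0,0,-0.0597,0.0103,0,0,-0.0597,0.0103,0,0,-0.0597,0.0103,0,0,-0.0597,0.0103,0,0]
}}

```text
time: 6.6
ee_pos: [528.6, -10.0, 222.4]
eef_rot: [[-0.099, 0.995, -0.0], [0.995, 0.099, -0.0], [-0.0, -0.0, -1.0]]
force: [0.1, 1.8, -0.5]
finger_gap: 0.784
grip_force: 0.0
```

{"fn": "servo_tool", "kwargs": {
  "rows": [-0.0597,0.0103,0,0,-0.0597,0.0103,0,0,-0.0597,0.0103,0,0,-0.0597,0.0103,0,0,-0.0597,0.0103,0,0]
}}

```text
time: 7.1
ee_pos: [589.1, -229.1, 222.2]
eef_rot: [[-0.099, 0.995, -0.0], [0.995, 0.099, 0.0], [0.0, -0.0, -1.0]]
force: [0.4, 0.0, 0.8]
finger_gap: 0.997
grip_force: 0.0
```

{"fn": "servo_tool", "kwargs": {
  "rows": [-0.0597,0.0103,0,0,-0.0597,0.0103,0,0,0,0,0,0,0,0,0,0]
}}

```text
time: 7.5
ee_pos: [612.8, -315.3, 221.5]
eef_rot: [[-0.097, 0.995, -0.001], [0.995, 0.097, 0.001], [0.001, -0.001, -1.0]]
force: [-0.3, 0.4, -0.4]
finger_gap: 0.999
grip_force: 0.0
```

```bash
cat >> h.py <<'E'
W=robot.get_calibration("wrist")
def wproj(s,X):
    p=np.linalg.inv(W["hand_eye"])@np.r_[s["eef_rot"].T@(np.array(X)-s["ee_pos"]),1]; p=p[:3]
    r=np.hypot(p[0],p[1]); k=W["fx"]*np.arctan2(r,p[2])/r; return np.array([W["cx"]+k*p[0],W["cy"]+k*p[1]])
def wray(s,u,z):
    a,b=(u[0]-W["cx"])/W["fx"],(u[1]-W["cy"])/W["fx"]; t=np.hypot(a,b); d=np.array([a/t*np.sin(t),b/t*np.sin(t),np.cos(t)])
    H=W["hand_eye"]; R=np.array(s["eef_rot"]); o=s["ee_pos"]+R@H[:3,3]; d=R@H[:3,:3]@d; return o+d*(z-o[2])/d[2]
E
python3 - <<'E'
from h import *
s=robot.sense(); np.save("s1.npy",np.c_[s["eef_rot"],s["ee_pos"]]); print(s["ee_pos"],s["finger_gap"])
w=robot.get_image("wrist"); sc=robot.get_image("scene"); cv2.imwrite("pics/w1raw.png",w)
v=w.copy()
def P(x,y,z,th=.105,o=(616,-313,20)): return np.array(o)+[np.cos(th)*x-np.sin(th)*y,np.sin(th)*x+np.cos(th)*y,z]
for q in [(0,54,41),(13,0,74),(-13,0,74),(0,-71,41),(0,0,84)]: cv2.circle(v,tuple(int(round(t)) for t in wproj(s,P(*q))),2,(255,0,255),-1)
cv2.imwrite("pics/w1.png",np.hstack([cv2.resize(v[:,200:450],None,fx=1.5,fy=1.5),cv2.resize(sc[200:300,325:425],(400,600))]))
E
```

```text
[ 612.83296075 -315.32140216  221.49357006] 0.9986681092369317
```

View pics/w1.png

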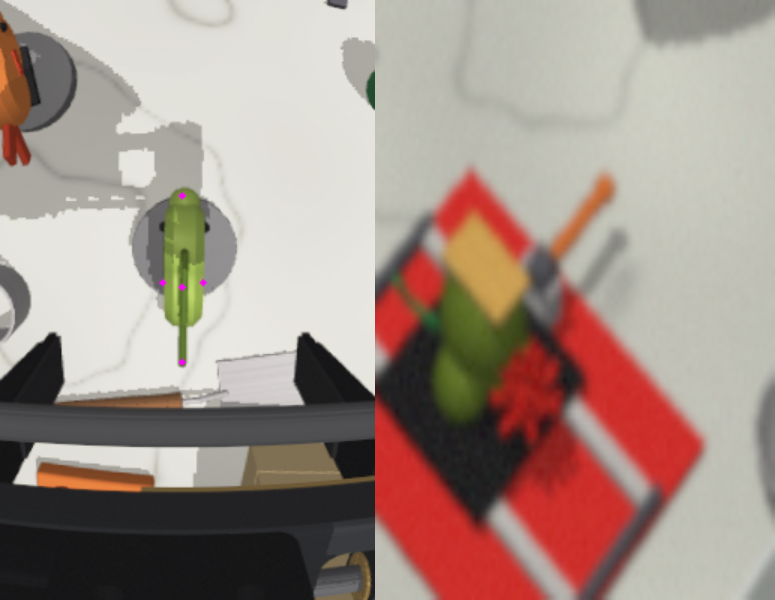

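The model points lie on the green fish, with the nose at (183,192) and the tail at (182,362), so the pose holds. I'll check the lever by projection before going down.

Run:
```python
from h import *
for a in(0,.15,.8): print(a,proj("scene",np.array([517-78*np.cos(a),209.5,52+78*np.sin(a)])))
```

```text
0 (np.float64(382.31940809121517), np.float64(230.54602602426837))
0.15 (np.float64(382.5023649602447), np.float64(228.59921747660798))
0.8 (np.float64(379.3231724027761), np.float64(224.36752813146592))
```

{"fn": "servo_tool", "kwargs": {
  "rows": [0.004,0.0053,0.05,0,0,0,0.05,0,0,0,0.02,0,0,0,0,0]
}}

```text
time: 8.0
ee_pos: [616.3, -309.9, 131.4]
eef_rot: [[-0.1, 0.995, -0.003], [0.995, 0.1, 0.002], [0.002, -0.003, -1.0]]
force: [-0.9, -0.3, 0.3]
finger_gap: 0.999
grip_force: 0.0
```

The lever reads locked (ball at v=231, as predicted for level). Descending and gripping.

{"fn": "servo_tool", "kwargs": {
  "rows": [-0.0027,0,0.04,0,0,0,0.04,0,0,0,0.0245,0,0,0,0,0,0,0,0,0]
}}

```text
time: 8.5
ee_pos: [617.9, -313.6, 56.5]
eef_rot: [[-0.099, 0.995, 0.002], [0.995, 0.099, -0.001], [-0.001, 0.002, -1.0]]
force: [0.5, -0.3, -0.1]
finger_gap: 1.004
grip_force: 0.0
```

{"fn": "servo_tool", "kwargs": {
  "rows": [0,0,0,0,0,0,0,0,0,0,0,0,0,0,0,0,0,0,0,0],
  "fingers": -1,
  "squeeze": 20
}}

```text
time: 9.0
ee_pos: [617.1, -313.3, 54.8]
eef_rot: [[-0.099, 0.995, 0.0], [0.995, 0.099, -0.0], [-0.0, 0.0, -1.0]]
force: [0.3, 0.4, -0.6]
finger_gap: 0.634
grip_force: 0.0
```

{"fn": "servo_tool", "kwargs": {
  "rows": [0,0,0,0,0,0,0,0,0,0,0,0,0,0,0,0,0,0,0,0]
}}

```text
time: 9.5
ee_pos: [617.0, -313.3, 54.5]
eef_rot: [[-0.099, 0.995, -0.0], [0.995, 0.099, -0.0], [-0.0, -0.0, -1.0]]
force: [0.9, -0.4, -0.5]
finger_gap: 0.274
grip_force: 20.0
```

{"fn": "servo_tool", "kwargs": {
  "rows": [0,0,-0.02,0,0,0,-0.05,0,0,0,-0.05,0,0,0,-0.05,0,0,0,-0.05,0]
}}

```text
time: 10.0
ee_pos: [616.8, -313.1, 222.2]
eef_rot: [[-0.099, 0.995, 0.001], [0.995, 0.099, -0.0], [-0.0, 0.0, -1.0]]
force: [1.8, -0.4, -1.7]
finger_gap: 0.271
grip_force: 20.0
```

{"fn": "servo_tool", "kwargs": {
  "rows": [0,0,0,0.01,0,0,0,0.0215,0,0,0,0]
}}

```text
time: 10.3
ee_pos: [616.9, -313.2, 220.8]
eef_rot: [[0.001, 1.0, 0.001], [1.0, -0.001, -0.001], [-0.001, 0.001, -1.0]]
force: [0.0, 0.0, -1.5]
finger_gap: 0.272
grip_force: 20.0
```

Run:
```python
from h import *
s=robot.sense(); print(s["ee_pos"],s["eef_rot"],s["finger_gap"],s["grip_force"],s["force"])
w=robot.get_image("wrist"); sc=robot.get_image("scene"); t=robot.get_image("top")
cv2.imwrite("pics/g1.png",np.hstack([cv2.resize(w[:,180:460],(420,600)),cv2.resize(sc[100:220,180:300],(380,600))]))
```

```text
[ 616.92860597 -313.18863024  220.7906681 ] [[ 8.12005257e-04  9.99999363e-01  7.84308313e-04]
 [ 9.99999500e-01 -8.11547144e-04 -5.84240195e-04]
 [-5.83603320e-04  7.84782326e-04 -9.99999522e-01]] 0.27184832036532586 19.996018794356587 [ 0.04480482  0.0473731  -1.51402125]
```

View pics/g1.png

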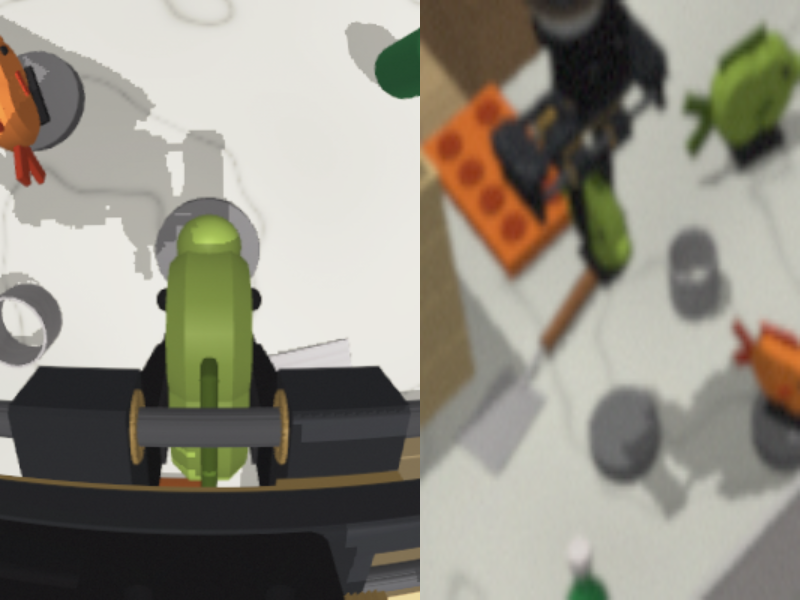

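The fish is held straight between the pads, with its nose at wrist crop (209,217). The orange fish and cutter are undisturbed. I'll measure the fish's offset along the tool.

Run:
```python
from h import *
s=robot.sense()
for v in (215,220): print(wray(s,(180+209/1.5,v/1.5),s["ee_pos"][2]+6.5)-s["ee_pos"])
print(wproj(s,s["ee_pos"]+[0,54,6.5]))
# foot front edge corners z=-26.5, x+-15, y=25
```

```text
[ 1.25275513 59.65908627  6.5       ]
[ 1.25534175 57.95951427  6.5       ]
[316.84642452 154.39594819]
```

{"fn": "servo_tool", "kwargs": {
  "rows": [0.03,-0.0026,0,0,0.05,-0.0026,0,0,0.06,-0.0026,0,0,0.06,-0.0026,0,0,0.06,-0.0026,0,0]
}}

```text
time: 10.95
ee_pos: [606.9, -116.7, 219.5]
eef_rot: [[-0.001, 1.0, -0.0], [1.0, 0.001, 0.0], [0.0, -0.0, -1.0]]
force: [1.3, -0.6, -0.9]
finger_gap: 0.272
grip_force: 20.0
```

{"fn": "servo_tool", "kwargs": {
  "rows": [0.06,-0.0026,0,0,0.06,-0.0026,0,0,0.06,-0.0026,0,0,0.06,-0.0026,0,0,0.06,-0.0026,0,0]
}}

```text
time: 11.45
ee_pos: [597.1, 108.5, 219.7]
eef_rot: [[-0.001, 1.0, -0.0], [1.0, 0.001, -0.0], [-0.0, -0.0, -1.0]]
force: [1.1, -0.0, -2.5]
finger_gap: 0.27
grip_force: 20.0
```

{"fn": "servo_tool", "kwargs": {
  "rows": [0.06,-0.0026,0,0,0.05,-0.0026,0,0,0.0243,-0.0026,0,0,0,0,0,0,0,0,0,0]
}}

```text
time: 11.95
ee_pos: [591.6, 206.9, 219.4]
eef_rot: [[-0.001, 1.0, -0.0], [1.0, 0.001, -0.0], [-0.0, -0.0, -1.0]]
force: [-0.4, -0.3, -2.9]
finger_gap: 0.271
grip_force: 20.0
```

Run:
```python
from h import *
s=robot.sense(); print(s["ee_pos"],s["grip_force"])
sc=robot.get_image("scene"); t=robot.get_image("top")
cv2.imwrite("pics/p1.png",np.hstack([cv2.resize(sc[190:270,310:390],(400,400),interpolation=2),cv2.resize(t[150:230,220:300],(400,400),interpolation=2)]))
```

```text
[591.585657   206.92513863 219.41161232] 19.995344604024012
```

View pics/p1.png

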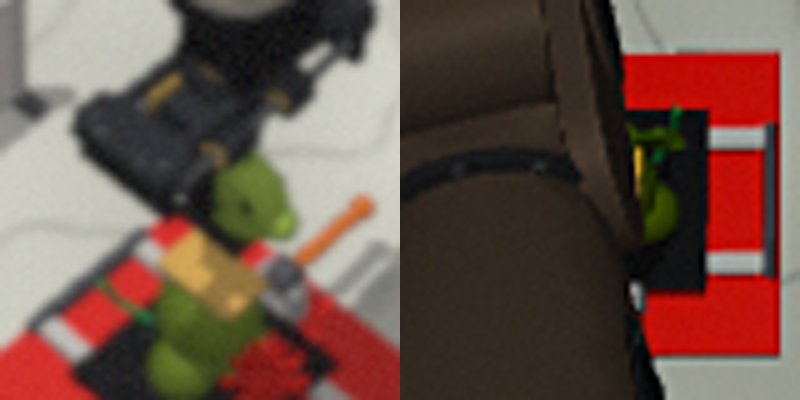

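The fish is over the seat. The nose is at scene crop (290,225), on the flower side, and the plate edge in the top view hasn't moved. I'll check the offset numerically with this scene pixel while descending.

Run:
```python
from h import *
e=np.array([591.6,206.9,219.4])
for d in(-4,0,4,8): print(d,proj("scene",e+[0,54+d,6.5]))
print("measured",310+290/5-.4,190+225/5-.4, "seat left/top corner px", proj("scene",np.array([573,239,132])),proj("scene",np.array([573,179,132])),proj("scene",np.array([611,179,132])),proj("scene",np.array([611,239,132])))
```

```text
-4 (np.float64(366.6987219390393), np.float64(234.09788925544933))
0 (np.float64(367.75664321195825), np.float64(234.8995366545762))
4 (np.float64(368.8175147143965), np.float64(235.70341961118876))
8 (np.float64(369.88134880456204), np.float64(236.5095474898074))
measured 367.6 234.6 seat left/top corner px (np.float64(363.9959236888441), np.float64(245.4554509016388)) (np.float64(349.47689644251676), np.float64(234.1964636679889)) (np.float64(341.08261762444323), np.float64(241.3011777612424)) (np.float64(355.6133428814012), np.float64(252.83869220647594))
```

{"fn": "servo_tool", "kwargs": {
  "rows": [0,0,0.012,0,0,0,0.015,0,0,0,0.015,0,0,0,0,0,0,0,0,0]
}}

```text
time: 12.55
ee_pos: [591.6, 207.3, 187.5]
eef_rot: [[-0.0, 1.0, -0.001], [1.0, -0.0, -0.0], [-0.0, -0.001, -1.0]]
force: [0.5, -0.0, -2.1]
finger_gap: 0.273
grip_force: 20.0
```

{"fn": "servo_tool", "kwargs": {
  "rows": [0.0012,0.0007,0.007,0,0,0,0.0067,0,0,0,0,0,0,0,0,0,0,0,0,0]
}}

```text
time: 13.05
ee_pos: [592.2, 208.4, 177.9]
eef_rot: [[-0.0, 1.0, 0.0], [1.0, 0.0, -0.0], [-0.0, 0.0, -1.0]]
force: [0.7, -0.3, -2.0]
finger_gap: 0.268
grip_force: 20.0
```

Run:
```python
from h import *
s=robot.sense(); print(s["ee_pos"],s["force"],s["grip_force"],s["joint_velocities"])
# lever ball and fish nose by colour in the scene picture
im=robot.get_image("scene"); h=cv2.cvtColor(im,cv2.COLOR_BGR2HSV)
m=cv2.inRange(h,(5,150,120),(17,255,255))[215:250,360:400]; ys,xs=np.nonzero(m); i=xs.argmax(); print("lever end",xs[i]+360,ys[i]+215, "open/locked:",proj("scene",np.array([460,209.5,108])),proj("scene",np.array([439,209.5,52])))
m=cv2.inRange(h,(18,100,120),(25,255,255))[220:265,335:370]; ys,xs=np.nonzero(m); print("seat brass bbox",xs.min()+335,xs.max()+335,ys.min()+220,ys.max()+220)
a=cv2.cvtColor(cv2.imread("pics/scene0.png"),cv2.COLOR_BGR2HSV); m=cv2.inRange(a,(18,100,120),(25,255,255))[220:265,335:370]; ys,xs=np.nonzero(m); print("before",xs.min()+335,xs.max()+335,ys.min()+220,ys.max()+220)
```

```text
[592.20734695 208.37981948 177.94110557] [ 0.71290792 -0.26466002 -1.97425576] 19.995170769389006 [ 0.00021866 -0.00235277 -0.00059263 -0.00060552 -0.00048787 -0.00048807]
lever end 383 231 open/locked: (np.float64(379.859255082039), np.float64(223.89392548294433)) (np.float64(382.31940809121517), np.float64(230.54602602426837))
seat brass bbox 343 368 241 253
before 342 363 237 253
```

```bash
python3 -c "
from rig import robot
print(robot.finish_job())"
```

```text
the job is handed in; nothing more can be done
None
```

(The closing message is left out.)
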